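# Take the check weight off the scale with the weight tongs and hold it

### The arm

A 7-joint arm with a two-finger parallel gripper is mounted at the origin on a cart in front of the work surface, level with it; the furniture and walls round the work are solid. World frame = base frame: x ahead of the robot, y to its left, z up, the work surface at z = 0. Lengths are in m, angles in rad, forces in N, time in s.
With the tool pointing down it reaches from about 0.425 to 0.925 m from the base axis. Payload 6.8 kg.
Tool frame: the origin (TCP) lies at the very end of the fingers, on their centre line; the grasp point (between the pads) lies bot.hold_point_z behind it (bot.hold_point_z is the distance from the TCP to the grasp point, in m); x points along the fingers, z is the direction in which the jaws open and shut, and the axes are right-handed (so a half turn about x gives the same grasp; the last joint's range is limited). The gripper opens to 85 mm and grips with 20 to 120 N. Pads are 22 mm wide; open, the fingers measure 114 mm over their backs; the gripper's body (76 mm by 85 mm) begins 54 mm behind the grasp point. The pads swing forward as they close: fully open they stand 13 mm farther back than shut.
Start: joints at [-1.411, 0.477, 0.022, 1.555, -0.011, 1.109, -0.083], TCP at [0.179, 0.651, 0.231] pointing down, gripper open.
Joint ranges: [-2.96, 2.96], [-0.34, 2.1], [-1.41, 1.46], [0.24, 2.44], [-1.37, 4.51], [0.17, 1.92], [-2.96, 2.96]. Speed limits (rad/s): [2.39, 2.39, 3.14, 3.14, 3.14, 3.14, 3.14].

### API

Orientations are given as a unit quaternion [w, x, y, z].
In Python, from station import bot gives the robot as it stands.
- The arm moves only by the tool drive_tool, never from a script. Its arguments are lists of equal length, an entry for each row: "slide": the shift along the world's x, y, z in mm, a list of three; "turn": the turn, a rotation vector about the world's x, y, z in rad, a list of three; "gripper": the opening, from 0 (shut) to 1 (fully open). A call has 1 to 10 rows; each row is the pose to reach, as a shift and turn from the pose measured when the call began; what a row does not reach only later rows make up. A row lasts 1/10 s, in which the tool goes at most 50 mm and 8.59 degrees, less where a joint would pass 70% of its speed; a pose out of reach is approached as far as the arm can. A call with a gripper value outside its range is refused whole. The fingers move at their own pace and stop on an object; "squeeze" is the grip in N (left out, the last holds). Time passes only in rows, so rows that repeat a pose let the fingers close. It gives the time, the measured TCP pose, the force and the opening at its end, in the units of the state.
- bot.get_obs(): the state, without advancing time (a new reading comes with each control period).
- bot.read_camera(name): name is "scene" or "top"; returns a dict with "color" (384x512x3 uint8, red, green, blue), "fovy" (degrees; the focal length in pixels is half the picture's height over the tangent of half this angle, whatever the lens; pixels are square), "cx", "cy" (the principal point, pixels), "R" (3x3) and "t" (3): a world point X has camera coordinates R X + t. Camera axes: x right, y down, z forward; pixel columns grow to the right and rows downward; lengths in m; the calibration is good to about 2 mm. A picture is of the moment at which its call begins. There is no depth.
- bot.hand_in(): hands the job in, once; it reports no verdict.
The state is a dict: "t": time; "q": joint angles; "joint_vel": joint speeds; "joint_torque": joint torques, N m; "eef_pos": TCP position; "tool_rot": TCP orientation; "contact_force": force on the tool from outside, world axes, zero at the start; "torque": the same for the moment, N m; "gripper_width": opening from 0.0 (shut) to 1.0 (fully open).
Only numpy, scipy, OpenCV 4.12 (cv2) and the standard library are available. Lean on these libraries where they do the work, as an engineer would, in place of code of your own. Each camera call takes 0.05 s, during which the arm holds its last target.

### The job

The pocket scale has to settle to zero between two readings. Swing the bench magnifier right aside so that its lens is no longer over any part of the scale and leave it there, then pick up the weight tongs, close their jaws on the check weight that stands on the scale's pan, lift it off and finish while still holding it upright and still in the tongs, straight over the pan and about 8 cm above it. Never touch the weight with the fingers themselves or knock it over, and leave the scale and everything else where it stands.

Things in the scene. Friction and masses are not known exactly. Their poses are not given: they have to be found in the camera images.
- check_weight: bare steel check weight, 0.1 kg, standing on the scale's pan: a plain cylinder 24 mm across and 29 mm high, above it a neck (10 mm across) and a knob (16 mm across); 44 mm high in all. Origin: centre of its underside; z up along its axis.
- pocket_scale: flat dark pocket scale with a square steel pan, 120 mm (x) by 68 mm (y), loose on the bench. Origin: centre of its underside; its x axis runs from the display and keys (-x end) to the pan (+x end), z up. The pan's top is 16 mm above the bench; the pan's edges and the rest of the top stand no higher than 18 mm.
- pan (a point): centre of the pan's top surface, 22 mm from the scale's centre along the scale's +x; the weight starts within 8 mm of it.
- tongs: sprung steel weight tongs with white plastic jaws, 0.105 kg, 230 mm long, 18 mm high, lying flat right of the carton, arms side by side. Origin: underside, midway between the ridged finger plates when relaxed, 95 mm ahead of the rear pivot, within 15 mm of the balance point; +x towards the jaws, +y to the left arm, z up. The frame belongs to the left arm; the right arm turns on the pivot.
- tongs_arm (a joint): closing angle of the arms, rad: 0 relaxed by the spring (jaw lips 45 mm apart, 52 mm over the plates' outsides), grows when squeezed; 0.14 with a 24 mm cylinder in the jaws (38 mm over the plates), stop at 0.2; plates parallel at 0.08. At the plates it takes about 7 N a side to begin closing, 12.5 N at 0.14; of any grip above that the jaws get about half.
- plate_left (a point): middle of the outer face of the left finger plate (34 mm long, 18 mm high, upright, 9 mm above the tongs' underside). Grip the tongs here, both plates between the fingers, from above; held part closed (pads 46 mm apart) the spring alone keeps them there. Between here and the scale stands an open carton, 170 mm high.
- plate_right (a point): the same on the right finger plate.
- jaw_left (a point): middle of the left jaw, 7 mm above the tongs' underside, 110 mm ahead of the plates. Each jaw is a shallow upright V, 14 mm high (from the tongs' underside up), open inwards; a cylinder is taken centred on the midpoint of jaw_left and jaw_right.
- jaw_right (a point): the same on the right jaw.
- magnifier_arm (a joint): swing of the magnifier's arm about its upright post, rad: about 0 with the lens over the scale, grows as the arm swings clockwise seen from above, with the lens going towards the robot and to its left; from -0.25 to 1.75. Stiff: it stays where it is left; about 3 N at the knob moves it.
- lens (a point): centre of the round lens, 172 mm above the bench, 214 mm from the post. The white ring head is 128 mm across and 18 mm thick.
- knob (a point): the black upright knob on the far side of the ring head from the post, by which the arm is swung: 15 to 17 mm across, standing free from 177 to 221 mm above the bench; this point lies on its axis 200 mm above the bench, 287 mm from the post.
- post (a point): axis of the magnifier's fixed post (30 mm across at the hub, top 194 mm above the bench), at the height of the arm; the foot is a disc of 92 mm.
- weight_stand: wooden block, 112 x 44 x 24 mm, with two smaller weights and an empty pit; bystander. Origin: centre of its underside.
- lab_bottle: small glass bottle with a cap, 57 mm across, 118 mm high; bystander. Origin: centre of its underside.

How it is judged:
By the outcome, as a careful person would: the job done as asked, in the order asked, and still so for the second after the job is handed in, while the arm keeps its last pose, push and grip.
It also fails if it takes over 64 s, if anything falls off the work surface, if the arm or the gripper's body presses on something with over 40 N, if the wrist force passes 120 N, or if a joint passes its speed limit or range.

## Working session

There is one attempt and no reset: what is moved stays moved. The work goes in short steps, Python scripts to look and compute and a tool call to move; the robot and the scene stay as the last step left them, time stands still between calls to the robot, and variables do not carry over. Pictures are saved under pics/ and viewed, and the job is handed in when it is done.

Besides the shell and the picture viewer there is one more tool, called after "Emit:" as a command line: name --argument value ..., lists and objects as JSON in quotes. drive_tool: Moves the arm, as the interface text tells. Its arguments: {"type":"object","properties":{"slide":{"type":"array"},"turn":{"type":"array"},"gripper":{"type":"array"},"squeeze":{"type":"number"}},"required":["slide","turn","gripper"]}

```bash
ls; mkdir -p pics
python3 - <<'E'
from station import bot
import cv2,json,numpy as np,pickle
o=bot.get_obs();print(o, bot.hold_point_z)
for n in("scene","top"):
    c=bot.read_camera(n);pickle.dump(c,open(f'{n}0.pkl','wb'))
    cv2.imwrite(f'pics/{n}0.png',cv2.resize(c["color"][:,:,::-1],(800,600),interpolation=cv2.INTER_CUBIC))
    print(n,c["fovy"],c["cx"],c["cy"],c["R"],c["t"])
E
```

```text
pics
{'t': 0.0, 'q': array([-1.4110925 ,  0.4778092 ,  0.02238391,  1.55647   , -0.01150778,
        1.10926587, -0.08306777]), 'joint_vel': array([-0.0004608 , -0.00038471, -0.00110644, -0.00142433, -0.00060588,
        0.00010357,  0.00064742]), 'joint_torque': array([ 5.86964543e-04, -5.96447504e+01,  1.60813618e+00, -2.81209338e+01,
        1.24651377e-02,  9.11392010e-03, -1.44073613e-05]), 'eef_pos': array([0.17849702, 0.65035845, 0.23031262]), 'tool_rot': array([ 0.56179376, -0.4292077 ,  0.56275175,  0.42834448]), 'contact_force': array([-0.14872934, -0.398433  , -0.11742479]), 'torque': array([-0.05983586, -0.0194449 , -0.01638976]), 'gripper_width': 1.0045074955017999} 0.0187
scene 56.74707081854308 253.4668747790881 190.57400140823128 [[ 0.8430406  -0.53780832  0.00669009]
 [-0.37999657 -0.60437369 -0.70023928]
 [ 0.38063782  0.58778794 -0.71387687]] [-0.51057546  0.26560272  0.94068434]
top 42.672618942039 257.0046665725203 183.82993820737966 [[ 0.1796133  -0.98369541 -0.00907807]
 [-0.83199329 -0.14697703 -0.53496254]
 [ 0.52490593  0.10363928 -0.844827  ]] [-0.166736    0.53640689  1.61282209]
```

View pics/scene0.png

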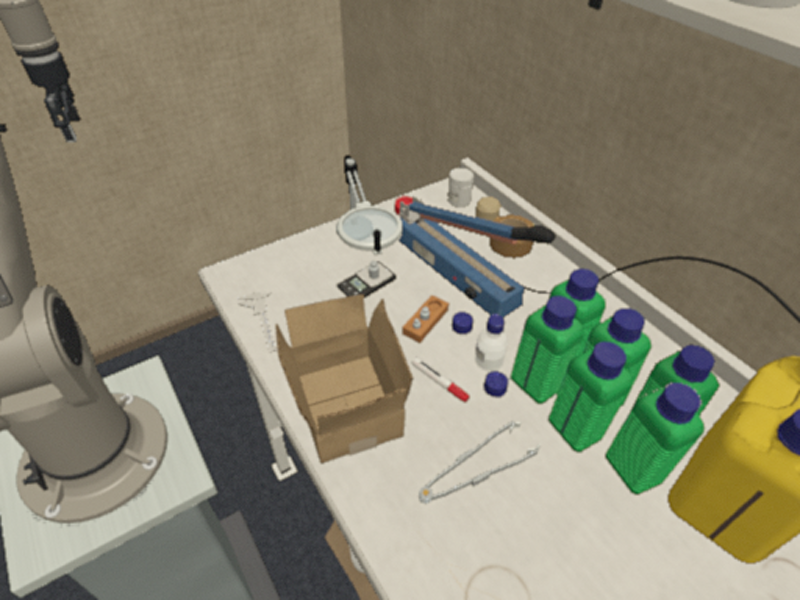

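View pics/top0.png

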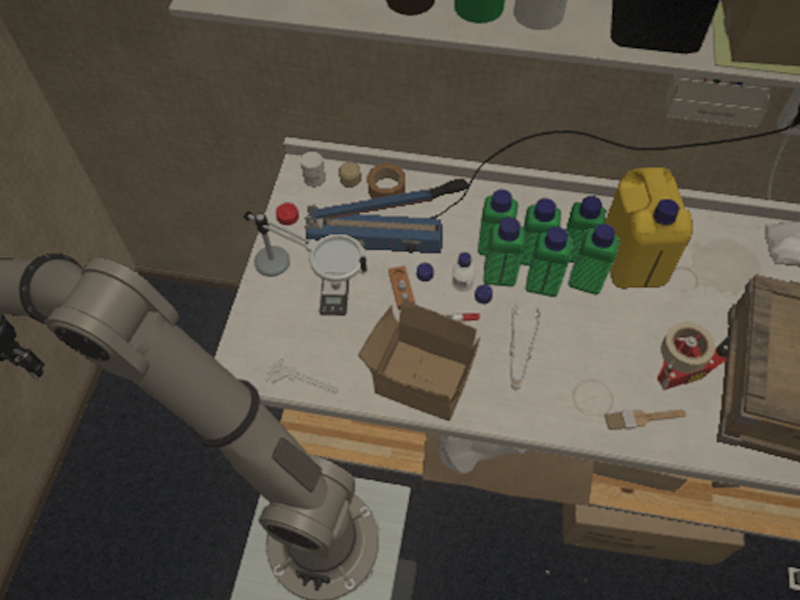

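The scene view (800-px scale) shows the magnifier ring at (370,227), its knob at (377,240), the scale at (367,280), the carton at (345,370) and the tongs from (425,493) to (515,425) and (535,450). In the top view the tongs' pivot is at (516,383). Next I'll crop closer.

```bash
cat > h.py <<'E'
import numpy as np,cv2,pickle
from scipy.optimize import least_squares
def K(c):
    f=c["color"].shape[0]/2/np.tan(np.radians(c["fovy"])/2); return f
def proj(c,X):
    p=np.asarray(c["R"])@np.asarray(X,float)+c["t"]; f=K(c); return np.array([c["cx"]+f*p[0]/p[2],c["cy"]+f*p[1]/p[2]])
def plane(c,uv,z):
    d=np.array([(uv[0]-c["cx"])/K(c),(uv[1]-c["cy"])/K(c),1]); R=np.asarray(c["R"]); o=-R.T@c["t"]; d=R.T@d
    return o+d*(z-o[2])/d[2]
def tri(c1,u1,c2,u2):
    r=least_squares(lambda X:np.r_[proj(c1,X)-u1,proj(c2,X)-u2],[0.6,0,0.1]); return r.x,np.abs(r.fun).max()
def load(n): return pickle.load(open(n+'.pkl','rb'))
def crop(c,x0,y0,w,h,name,s):
    im=c["color"][y0:y0+h,x0:x0+w,::-1]
    im=cv2.resize(im,None,fx=s,fy=s,interpolation=cv2.INTER_CUBIC)
    for x in range((x0+9)//10*10,x0+w,10):
        cv2.putText(im,str(x),(int((x-x0+.5)*s),10),0,.35,(0,0,255),1); cv2.line(im,(int((x-x0+.5)*s),12),(int((x-x0+.5)*s),18),(0,0,255),1)
    for y in range((y0+9)//10*10,y0+h,10):
        cv2.putText(im,str(y),(0,int((y-y0+.5)*s)),0,.35,(0,0,255),1); cv2.line(im,(24,int((y-y0+.5)*s)),(30,int((y-y0+.5)*s)),(0,0,255),1)
    cv2.imwrite('pics/'+name,im)
E
python3 - <<'E'
from h import *
s=load('scene0');t=load('top0')
crop(s,205,90,80,110,'s_mag.png',5.4)
crop(s,260,260,100,70,'s_ton.png',8)
crop(t,145,125,110,80,'t_mag.png',7)
crop(t,310,185,50,72,'t_ton.png',8)
E
```

```text
(no output)
```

View pics/s_mag.png

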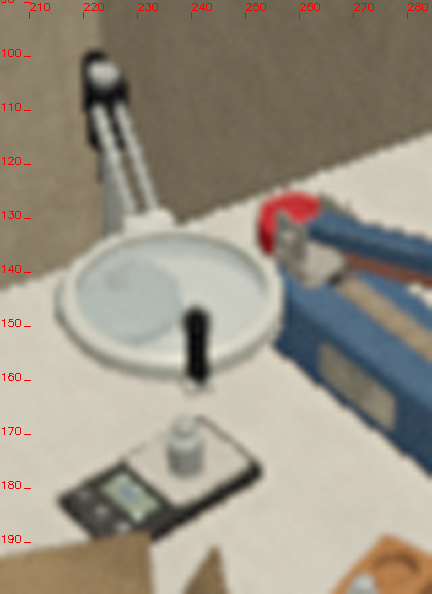

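View pics/s_ton.png

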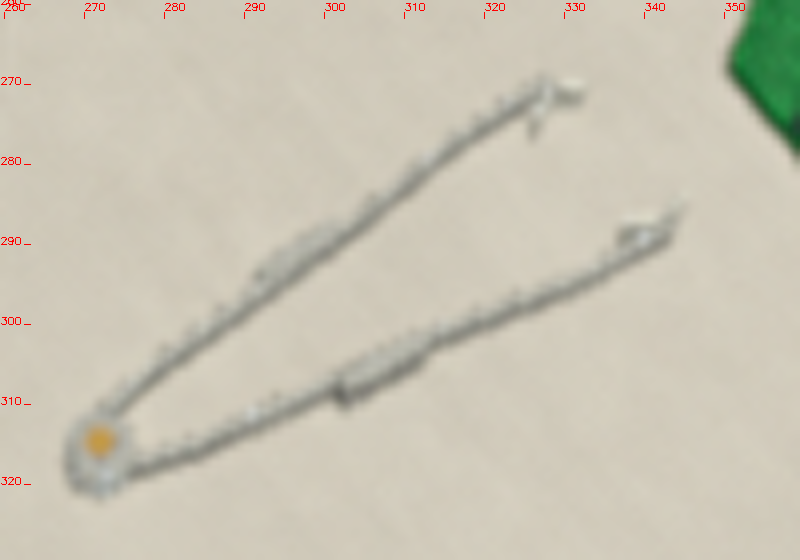

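View pics/t_mag.png

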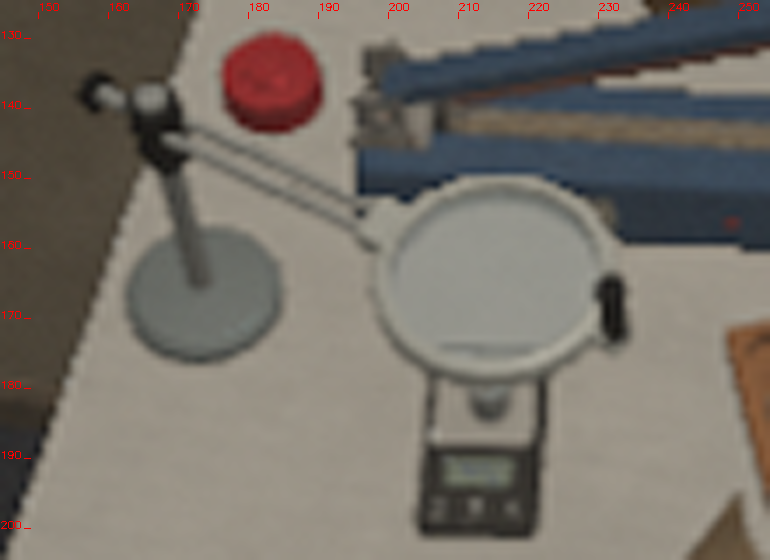

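View pics/t_ton.png

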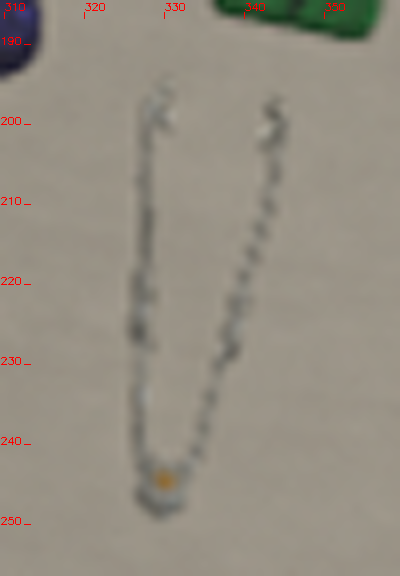

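```bash
cat > m.py <<'E'
from h import *
s=load('scene0');t=load('top0')
np.set_printoptions(precision=4,suppress=True)
for n,a,b in [('knobtop',(240,147.5),(229.5,164.8)),('knobbot',(240.2,160),(230.8,173)),('posttop',(222.5,104),(164,139)),('lens',(235.5,144.5),(214,164)),('pivot',(270.7,314.5),(329.3,244.5)),('wtop',(237.5,168.5),None)]:
    if b: print(n,*tri(s,a,t,b))
    if n=='pivot': print(plane(s,a,.018),plane(t,b,.018))
for n,uv,z in [('plateL',(295.5,291),.013),('plateR',(307,305.5),.013),('jawL',(328,272),.01),('jawR',(338.5,289),.01),('wtop',(237.5,167.8),.060),('wbody_bot',(237.5,177.3),.016),('scale L',(215,183),.016),('scale R',(252,176.5),.016),('scale far',(239,166),.016)]: print(n,'s',plane(s,uv,z))
for n,uv,z in [('plateL',(326.2,224),.013),('plateR',(338.5,225.5),.013),('jawL',(328.5,198.5),.01),('jawR',(343.5,199.5),.01),('ringc',(214,164.5),.172),('foot',(171.5,167),.0),('scale c1',(203.5,200.5),.01),('sc2',(219.5,201.5),.01),('pan line L',(204.5,188),.018),('pan line R',(220,188.5),.018)]: print(n,'t',plane(t,uv,z))
E
python3 m.py
```

```text
knobtop [0.58   0.0335 0.2146] 0.4275144884644533
knobbot [0.577  0.0305 0.1697] 0.03765996251891579
posttop [0.6718 0.3058 0.1848] 0.40649024614623386
lens [0.6015 0.0983 0.1733] 0.3197117743257252
pivot [ 0.4278 -0.3586  0.0207] 0.5678275285234236
[ 0.4277 -0.358   0.018 ] [ 0.4313 -0.3581  0.018 ]
plateL s [ 0.5205 -0.338   0.013 ]
plateR s [ 0.5206 -0.3859  0.013 ]
jawL s [ 0.6318 -0.3389  0.01  ]
jawR s [ 0.6213 -0.393   0.01  ]
wtop s [0.6126 0.1116 0.06  ]
wbody_bot s [0.6117 0.1122 0.016 ]
scale L s [0.5326 0.1286 0.016 ]
scale R s [0.6562 0.089  0.016 ]
scale far s [0.6462 0.1598 0.016 ]
plateL t [ 0.5157 -0.3384  0.013 ]
plateR t [ 0.5174 -0.3842  0.013 ]
jawL t [ 0.6294 -0.3356  0.01  ]
jawR t [ 0.635 -0.393  0.01 ]
ringc t [0.6015 0.0983 0.172 ]
foot t [0.6728 0.3066 0.    ]
scale c1 t [0.5363 0.1386 0.01  ]
sc2 t [0.5428 0.0767 0.01  ]
pan line L t [0.5877 0.1463 0.018 ]
pan line R t [0.596  0.0861 0.018 ]
```

Run:
```python
from h import *
from scipy.spatial.transform import Rotation as R
np.set_printoptions(precision=4,suppress=True)
s=load('scene0');t=load('top0')
k=512/800
# carton in 800px coordinates
for n,uv,z in [('s near bottom left',(322,460),0),('s near bottom right',(405,432),0),('s top nr',(402,393),.12)]: print(n,plane(s,np.array(uv)*k,z))
for n,uv,z in [('t bot r',(443,413),0),('t bot l',(372,393),0),('t flap L tip',(360,352),.17),('t flapL far',(381,308),.17),('t far L',(400,306),.17),('t far R',(477,345),.17)]: print(n,plane(t,np.array(uv)*k,z))
crop(s,165,180,110,120,'s_car.png',5);crop(t,220,180,100,90,'t_car.png',7)
for q in [[0.56179376,-0.4292077,0.56275175,0.42834448]]:
  print(R.from_quat(q,scalar_first=True).as_matrix())
```

```text
s near bottom left [ 0.3206 -0.2147  0.    ]
s near bottom right [ 0.4682 -0.2447  0.    ]
s top nr [ 0.4617 -0.2419  0.12  ]
t bot r [ 0.3333 -0.2055  0.    ]
t bot l [ 0.3538 -0.0347  0.    ]
t flap L tip [ 0.3692 -0.0122  0.17  ]
t flapL far [ 0.4858 -0.0355  0.17  ]
t far L [ 0.4983 -0.0765  0.17  ]
t far R [ 0.4304 -0.259   0.17  ]
[[-0.0003 -0.9644  0.2646]
 [-0.0018  0.2646  0.9644]
 [-1.     -0.0001 -0.0018]]
```

View pics/s_car.png

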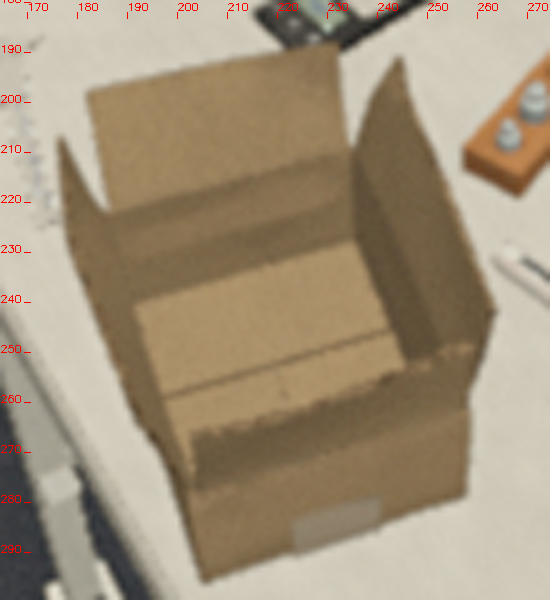

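View pics/t_car.png

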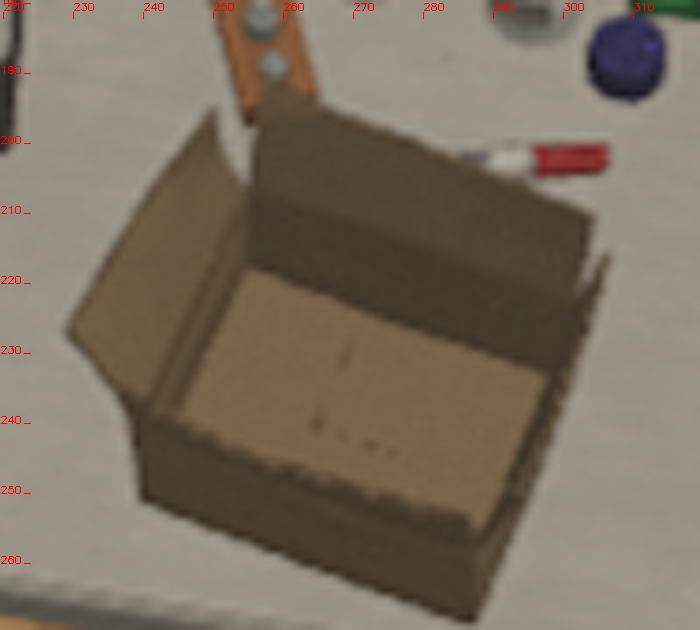

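Emit:
drive_tool --slide '[[30,-40,20],[55,-80,40],[80,-120,50],[105,-160,60],[130,-200,70],[155,-240,70],[180,-280,70],[205,-320,70],[230,-355,70],[250,-390,70]]' --turn '[[0,0,-0.1],[0,0,-0.2],[0,0,-0.3],[0,0,-0.4],[0,0,-0.5],[0,0,-0.6],[0,0,-0.7],[0,0,-0.8],[0,0,-0.9],[0,0,-1.0]]' --gripper '[1,1,1,1,1,1,1,1,1,1]'

```text
t: 1.1
eef_pos: [0.4294, 0.2584, 0.3004]
tool_rot: [0.699, -0.105, 0.7, 0.105]
contact_force: [0.4, 1.3, 0.2]
gripper_width: 1.001
```

Emit:
drive_tool --slide '[[20,-30,0],[40,-60,0],[60,-90,0],[80,-120,0],[100,-150,0],[120,-180,0],[140,-210,-10],[150,-226,-20],[150,-226,-20],[150,-226,-20]]' --turn '[[0,0,-0.1],[0,0,-0.2],[0,0,-0.3],[0,0,-0.4],[0,0,-0.5],[0,0,-0.6],[0,0,-0.64],[0,0,-0.64],[0,0,-0.64],[0,0,-0.64]]' --gripper '[0.7,0.7,0.7,0.7,0.7,0.7,0.7,0.7,0.7,0.7]'

```text
t: 2.1
eef_pos: [0.5789, 0.0325, 0.2799]
tool_rot: [0.696, 0.12, 0.698, -0.121]
contact_force: [-0.4, 1.1, 0.5]
gripper_width: 0.702
```

```bash
cat > look.py <<'E'
import sys,pickle,cv2
from station import bot
from h import *
from scipy.spatial.transform import Rotation as R
np.set_printoptions(precision=4,suppress=True)
tag=sys.argv[1]
for n in ("scene","top"):
    c=bot.read_camera(n);pickle.dump(c,open(n+tag+'.pkl','wb'))
    cv2.imwrite(f'pics/{n}{tag}.png',cv2.resize(c["color"][:,:,::-1],(800,600),interpolation=cv2.INTER_CUBIC))
o=bot.get_obs();print(o['t'],o['q'],o['eef_pos'],o['contact_force'],o['gripper_width']);print(R.from_quat(o['tool_rot'],scalar_first=True).as_matrix())
E
python3 look.py 1
python3 - <<'E'
from h import *
crop(load('scene1'),190,60,110,120,'s1.png',5);crop(load('top1'),145,90,110,90,'t1.png',7)
E
```

```text
2.2 [-0.6595  0.3127  0.628   1.7616 -0.2023  1.1337 -0.3082] [0.5791 0.0338 0.2805] [0.0426 0.3078 0.3884] 0.697832261708826
[[-0.0018  0.3336  0.9427]
 [ 0.0012  0.9427 -0.3336]
 [-1.      0.0005 -0.0021]]
```

View pics/s1.png

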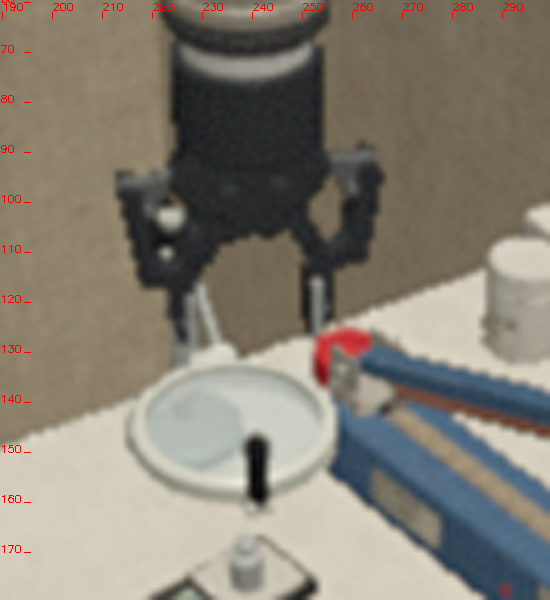

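View pics/t1.png

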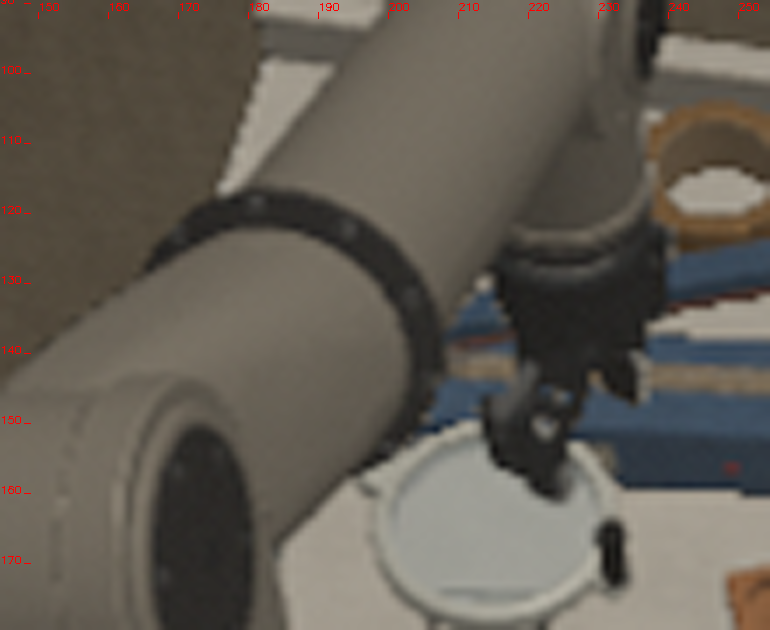

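The left fingertip is at (225,132) and the right at (252,125) in the scene view, on either side above the knob at (241,147). I'll descend and close loosely around it.

Emit:
drive_tool --slide '[[0,-2,-30],[0,-2,-60],[0,-2,-88],[0,-2,-88],[0,-2,-88],[0,-2,-88],[0,-2,-88],[0,-2,-88]]' --turn '[[0,0,0],[0,0,0],[0,0,0],[0,0,0],[0,0,0],[0,0,0],[0,0,0],[0,0,0]]' --gripper '[0.7,0.7,0.7,0.7,0.4,0.4,0.4,0.4]' --squeeze 20

```text
t: 3.0
eef_pos: [0.5797, 0.032, 0.1937]
tool_rot: [0.697, 0.12, 0.697, -0.119]
contact_force: [0.1, -0.8, -0.2]
gripper_width: 0.398
```

```bash
python3 look.py 2
python3 - <<'E'
from h import *
crop(load('scene2'),190,80,110,120,'s2.png',5)
import numpy as np
for a in range(251,170,-8):
    r=np.radians(a); print(a, np.round(1000*(np.array([.6728+.287*np.cos(r),.3062+.287*np.sin(r)])),0), round(np.radians(a-251),2))
E
```

```text
3.1 [-0.6162  0.407   0.5909  1.8567 -0.2745  0.9599 -0.2438] [0.5794 0.0318 0.1931] [-0.4188  0.254   0.2104] 0.4034949939554334
[[-0.0008  0.3336  0.9427]
 [ 0.0015  0.9427 -0.3335]
 [-1.      0.0012 -0.0012]]
251 [579.  35.] 0.0
243 [543.  50.] -0.14
235 [508.  71.] -0.28
227 [477.  96.] -0.42
219 [450. 126.] -0.56
211 [427. 158.] -0.7
203 [409. 194.] -0.84
195 [396. 232.] -0.98
187 [388. 271.] -1.12
179 [386. 311.] -1.26
171 [389. 351.] -1.4
```

View pics/s2.png

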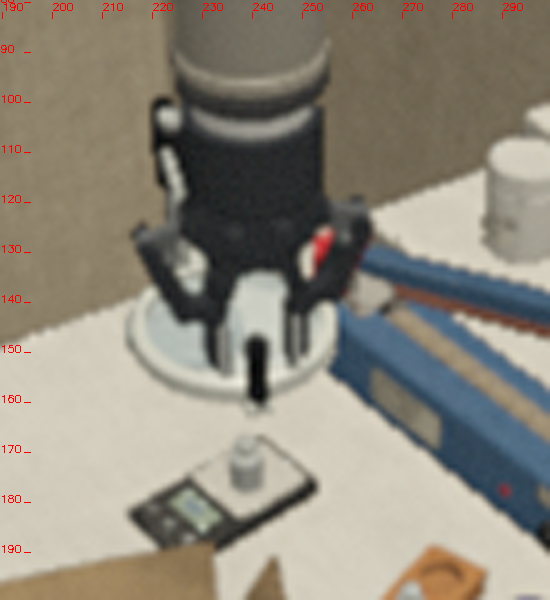

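Emit:
drive_tool --slide '[[-18,7,0],[-36,15,0],[-54,25,0],[-71,36,0],[-87,48,0],[-102,61,0],[-116,75,0],[-129,91,0],[-141,107,0],[-152,123,0]]' --turn '[[0,0,-0.07],[0,0,-0.14],[0,0,-0.21],[0,0,-0.28],[0,0,-0.35],[0,0,-0.42],[0,0,-0.49],[0,0,-0.56],[0,0,-0.63],[0,0,-0.7]]' --gripper '[0.4,0.4,0.4,0.4,0.4,0.4,0.4,0.4,0.4,0.4]'

```text
t: 4.1
eef_pos: [0.4281, 0.1546, 0.1938]
tool_rot: [0.614, 0.354, 0.612, -0.352]
contact_force: [3.7, -2.0, -0.9]
gripper_width: 0.4
```

```bash
python3 look.py 3
python3 - <<'E'
from h import *
crop(load('scene3'),150,80,150,120,'s3.png',5)
E
```

```text
4.2 [-1.137   0.1808  0.7373  2.1397 -0.1614  0.8723 -1.3411] [0.4267 0.1565 0.1934] [-0.7338 -0.7308  0.0054] 0.4018433341780883
[[ 0.0005  0.8611  0.5085]
 [ 0.0026  0.5085 -0.8611]
 [-1.      0.0018 -0.002 ]]
```

View pics/s3.png

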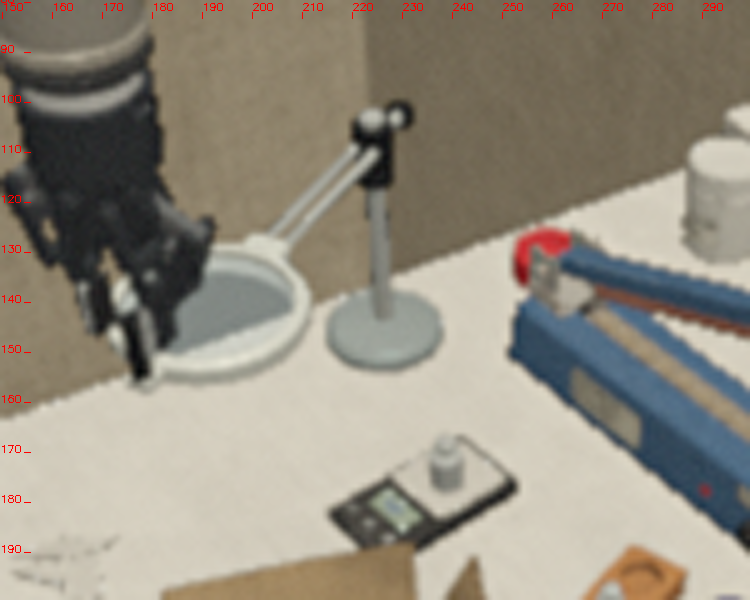

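The ring is now at (192,140) and the scale at (212,172) is uncovered. I'll continue the arc.

Emit:
drive_tool --slide '[[-10,18,0],[-18,36,0],[-25,55,0],[-31,74,0],[-36,93,0],[-39,113,0],[-41,133,0],[-41,153,0],[-40,173,0],[-38,193,0]]' --turn '[[0,0,-0.07],[0,0,-0.14],[0,0,-0.21],[0,0,-0.28],[0,0,-0.35],[0,0,-0.42],[0,0,-0.49],[0,0,-0.56],[0,0,-0.63],[0,0,-0.7]]' --gripper '[0.4,0.4,0.4,0.4,0.4,0.4,0.4,0.4,0.4,0.4]'

```text
t: 5.2
eef_pos: [0.3901, 0.3481, 0.1934]
tool_rot: [0.457, 0.541, 0.455, -0.54]
contact_force: [2.4, -4.2, 0.8]
gripper_width: 0.4
```

```bash
python3 look.py 4
```

```text
5.3 [-1.4637  0.3331  0.7544  1.9932 -0.2843  0.9179 -2.2969] [0.3895 0.351  0.1933] [ 0.783  -0.3263  0.3746] 0.3985435756080771
[[ 0.0032  0.9867 -0.1628]
 [ 0.0013 -0.1628 -0.9867]
 [-1.      0.0029 -0.0018]]
```

View pics/scene4.png

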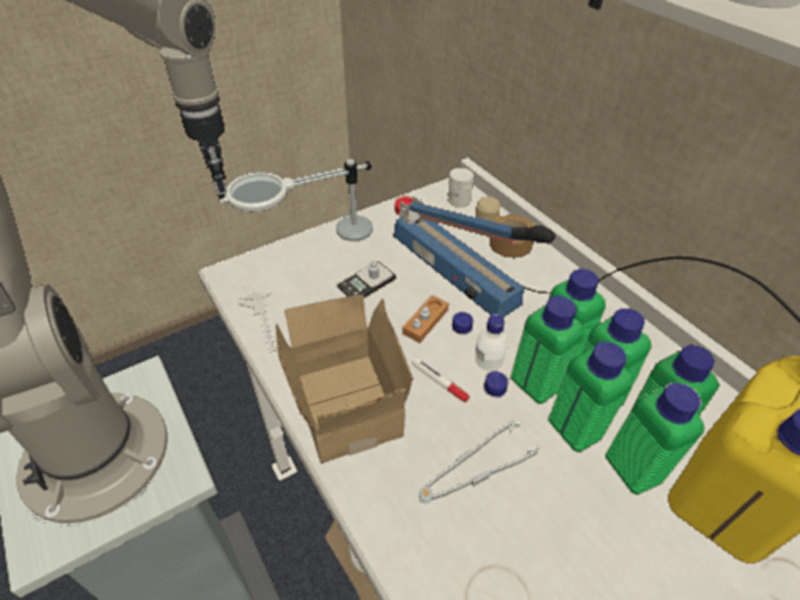

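View pics/top4.png

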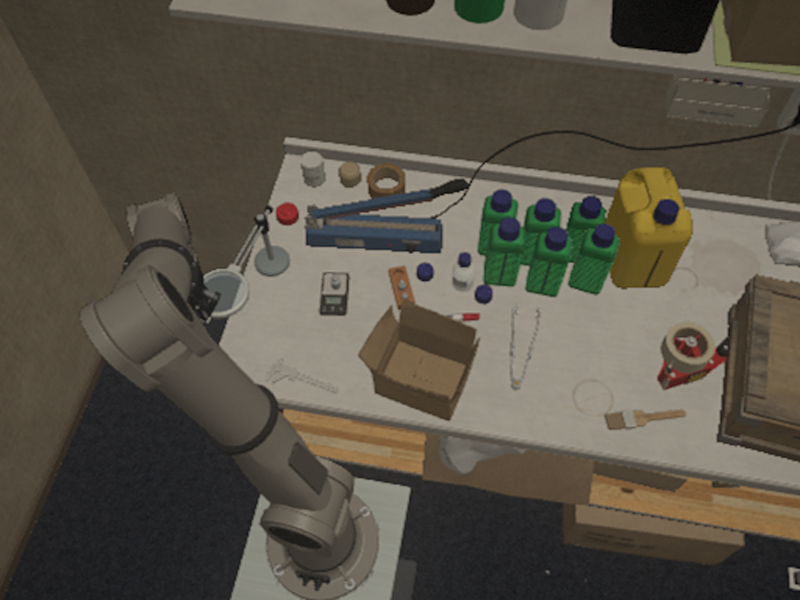

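The magnifier ring is now at (255,190) in the scene view, well clear of the scale at (367,280). In the top view the scale is fully visible at (335,292). I'll release the knob, rise and travel to the tongs.

Emit:
drive_tool --slide '[[0,0,0],[0,0,0],[0,0,30],[0,0,70],[0,0,110],[0,0,130],[20,-40,130],[45,-80,130],[70,-120,130],[90,-160,130]]' --turn '[[0,0,0],[0,0,0],[0,0,0],[0,0,0],[0,0,0],[0,0,0],[0,0,0.05],[0,0,0.1],[0,0,0.13],[0,0,0.13]]' --gripper '[0.6,0.6,0.6,0.6,0.6,0.6,1,1,1,1]'

```text
t: 6.3
eef_pos: [0.4801, 0.1882, 0.3236]
tool_rot: [0.492, 0.51, 0.492, -0.506]
contact_force: [1.3, 0.6, 0.3]
gripper_width: 0.999
```

Emit:
drive_tool --slide '[[15,-45,0],[30,-90,0],[40,-135,0],[45,-180,0],[45,-225,0],[45,-270,0],[45,-315,0],[42,-360,0],[40,-405,0],[39,-450,0]]' --turn '[[0,0,0],[0,0,0],[0,0,0],[0,0,0],[0,0,0],[0,0,0],[0,0,0],[0,0,0],[0,0,0],[0,0,0]]' --gripper '[1,1,1,1,1,1,1,1,1,1]'

```text
t: 7.3
eef_pos: [0.5178, -0.2639, 0.3236]
tool_rot: [0.492, 0.51, 0.492, -0.506]
contact_force: [0.4, 0.1, 0.8]
gripper_width: 0.998
```

```bash
python3 look.py 5
python3 - <<'E'
from h import *
t=load('top5')
crop(t,185,150,40,60,'t5.png',9)
crop(load('scene5'),205,90,80,110,'s5.png',5.4)
E
```

```text
7.4 [-0.3889  0.3646  1.0176  1.716  -0.3285  1.2419 -0.9076] [ 0.515  -0.2703  0.3243] [-0.5584 -0.5649  0.1516] 1.0027755687651467
[[ 0.0034  0.9991 -0.0434]
 [ 0.     -0.0434 -0.9991]
 [-1.      0.0034 -0.0002]]
```

View pics/t5.png

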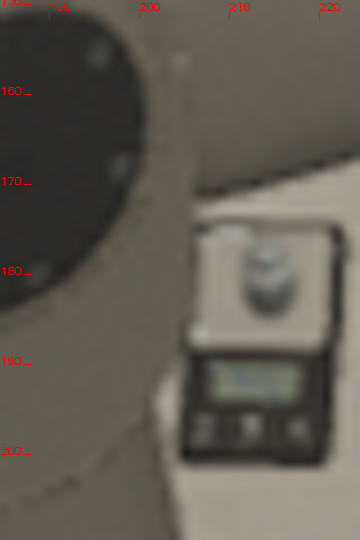

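View pics/scene5.png

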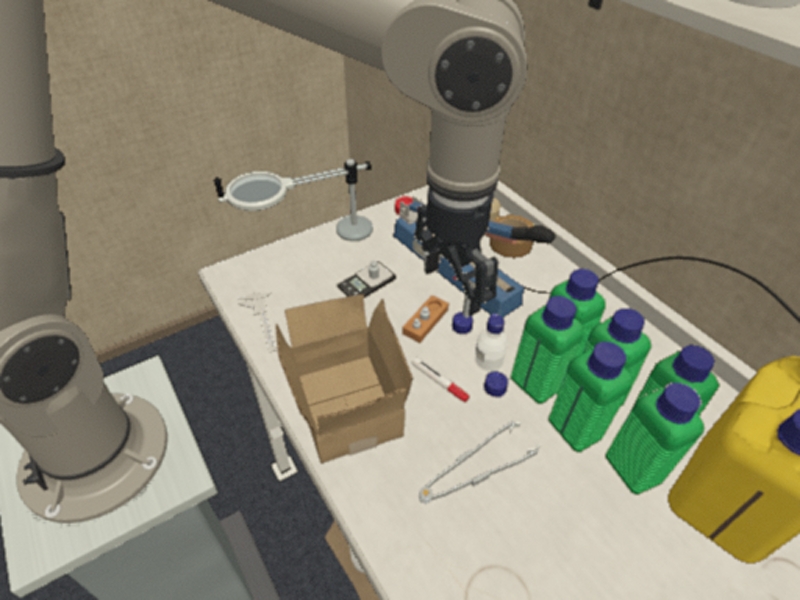

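Emit:
drive_tool --slide '[[2,-40,-10],[4,-80,-40],[4,-91,-80],[4,-91,-125],[4,-91,-170],[4,-91,-210],[4,-91,-250],[4,-91,-274],[4,-91,-274],[4,-91,-274]]' --turn '[[0,0,0],[0,0,0],[0,0,0],[0,0,0],[0,0,0],[0,0,0],[0,0,0],[0,0,0],[0,0,0],[0,0,0]]' --gripper '[1,1,1,1,1,1,1,1,1,1]'

```text
t: 8.4
eef_pos: [0.5189, -0.3616, 0.0511]
tool_rot: [0.49, 0.512, 0.488, -0.51]
contact_force: [0.8, 0.2, 0.5]
gripper_width: 1.0
```

```bash
python3 look.py 6
python3 - <<'E'
from h import *
crop(load('scene6'),250,210,110,120,'s6.png',5);crop(load('top6'),290,160,90,100,'t6.png',6)
E
```

```text
8.5 [ 0.0045  0.747   0.7321  1.8295 -0.6706  0.824  -0.5354] [ 0.5199 -0.3622  0.0523] [ 0.5225 -0.5542  0.1053] 1.0012994442471728
[[ 0.006   0.999  -0.0433]
 [-0.0015 -0.0433 -0.9991]
 [-1.      0.006   0.0012]]
```

View pics/s6.png

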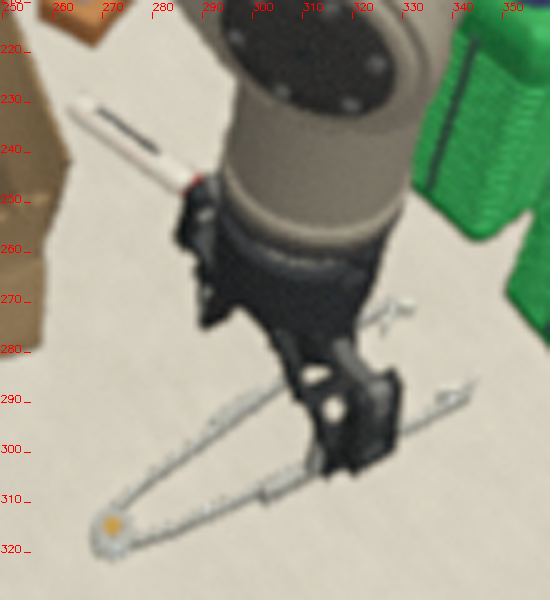

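View pics/t6.png

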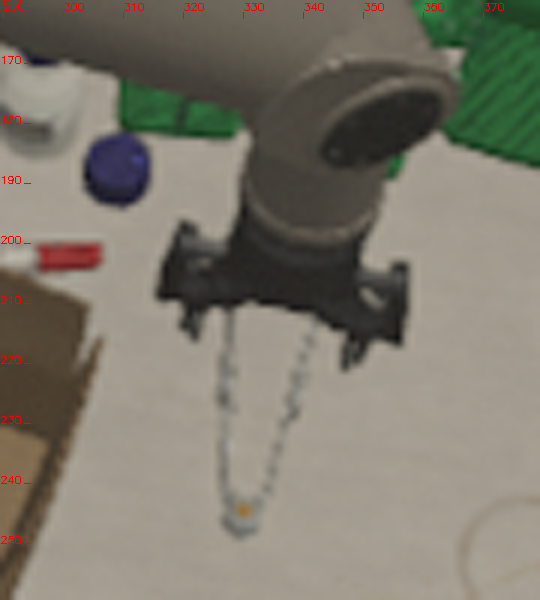

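Run:
```python
from h import *
t=load('top6');s=load('scene6')
for z in (.052,.065):
  for dy in (.0475,-.0475): print(z,dy,proj(t,[.52,-.362+dy,z]),proj(s,[.52,-.362+dy,z]))
```

```text
0.052 0.0475 [321.00211653 217.02271005] [291.19948148 276.54100758]
0.052 -0.0475 [346.87986487 221.01848547] [314.74695013 305.82899454]
0.065 0.0475 [321.36071761 215.32450021] [291.61948364 273.85380385]
0.065 -0.0475 [347.3993564  219.33546473] [315.45113144 303.28477264]
```

The fingers straddle the tongs evenly, with tips at (321,215) and (346,219) in the top view. I'll descend and close to 46 mm.

Emit:
drive_tool --slide '[[-1,0,-25],[-1,0,-42],[-1,0,-49],[-1,0,-49],[-1,0,-49],[-1,0,-49],[-1,0,-49],[-1,0,-49],[-1,0,-49],[-1,0,-49]]' --turn '[[0,0,0],[0,0,0],[0,0,0],[0,0,0],[0,0,0],[0,0,0],[0,0,0],[0,0,0],[0,0,0],[0,0,0]]' --gripper '[1,1,1,1,0.8,0.7,0.6,0.54,0.54,0.54]' --squeeze 40

```text
t: 9.5
eef_pos: [0.5197, -0.3629, 0.0047]
tool_rot: [0.492, 0.512, 0.487, -0.509]
contact_force: [-0.2, 0.9, 5.6]
gripper_width: 0.542
```

```bash
python3 look.py 7
python3 - <<'E'
from h import *
crop(load('scene7'),250,230,110,100,'s7.png',6);crop(load('top7'),290,170,90,90,'t7.png',6)
E
```

```text
9.6 [ 0.044   0.8065  0.6728  1.8413 -0.726   0.7483 -0.4933] [ 0.5197 -0.3629  0.0047] [-0.7661  0.5939  6.1842] 0.5431798477725053
[[ 0.008   0.999  -0.0431]
 [-0.0025 -0.0431 -0.9991]
 [-1.      0.0081  0.0021]]
```

View pics/s7.png

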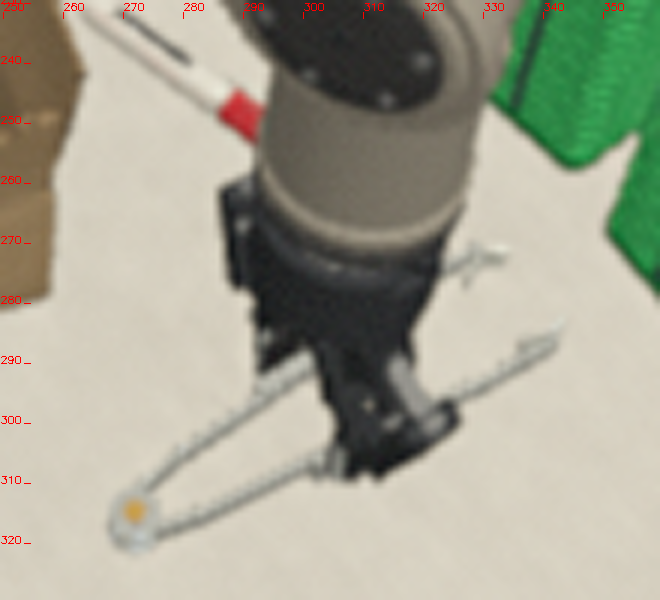

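View pics/t7.png

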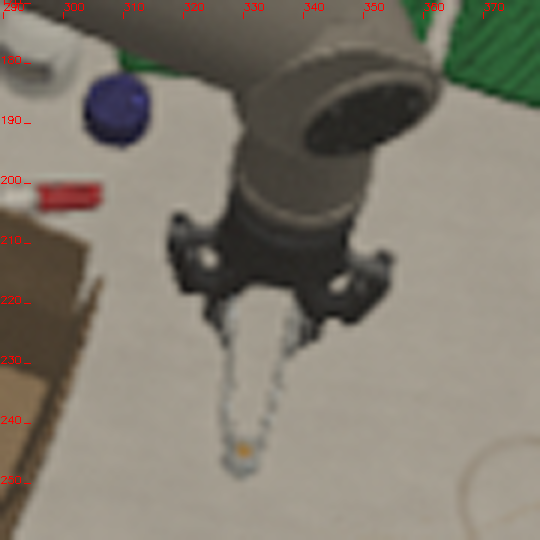

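Emit:
drive_tool --slide '[[0,0,5],[0,0,15],[0,0,35],[0,0,60],[0,0,90],[0,0,120],[0,0,150],[0,0,180],[0,0,210],[0,0,240]]' --turn '[[0,0,0],[0,0,0],[0,0,0],[0,0,0],[0,0,0],[0,0,0],[0,0,0],[0,0,0],[0,0,0],[0,0,0]]' --gripper '[0.54,0.54,0.54,0.54,0.54,0.54,0.54,0.54,0.54,0.54]'

```text
t: 10.6
eef_pos: [0.5192, -0.3628, 0.2466]
tool_rot: [0.492, 0.512, 0.486, -0.509]
contact_force: [0.2, -0.3, -1.7]
gripper_width: 0.542
```

```bash
python3 look.py 8
python3 - <<'E'
from h import *
crop(load('scene8'),250,130,140,100,'s8.png',5.5);crop(load('top8'),190,160,50,60,'t8.png',9);crop(load('top8'),290,110,120,100,'t8b.png',6)
crop(load('scene8'),205,155,60,40,'s8b.png',12)
E
```

```text
10.7 [-0.1271  0.5307  0.9294  1.6898 -0.4676  1.1425 -0.6846] [ 0.5208 -0.3649  0.2496] [ 0.4968 -0.3047  0.0934] 0.5421378069271514
[[ 0.0143  0.9989 -0.044 ]
 [-0.0061 -0.0439 -0.999 ]
 [-0.9999  0.0145  0.0055]]
```

View pics/s8.png

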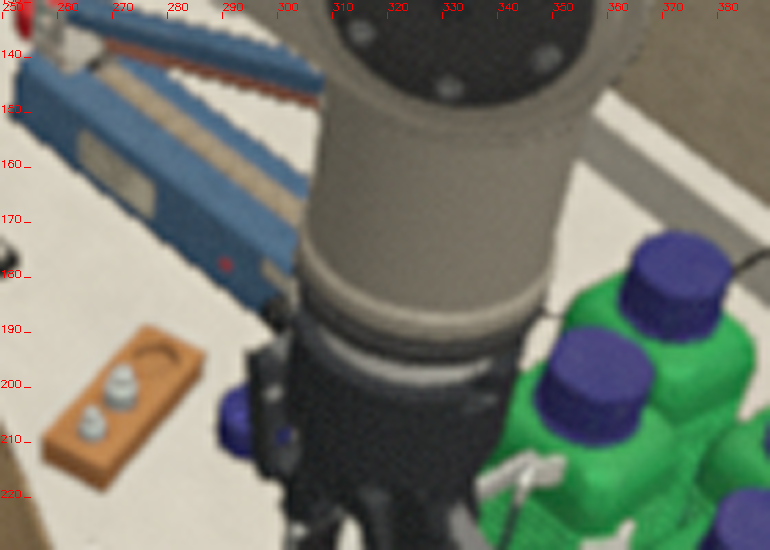

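View pics/t8.png

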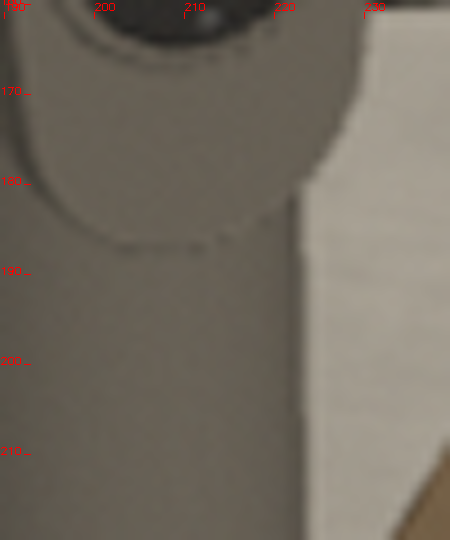

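View pics/s8b.png

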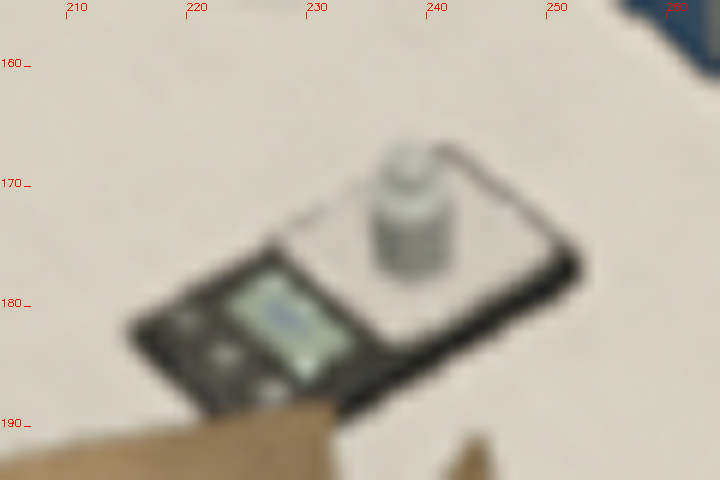

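View pics/t8b.png

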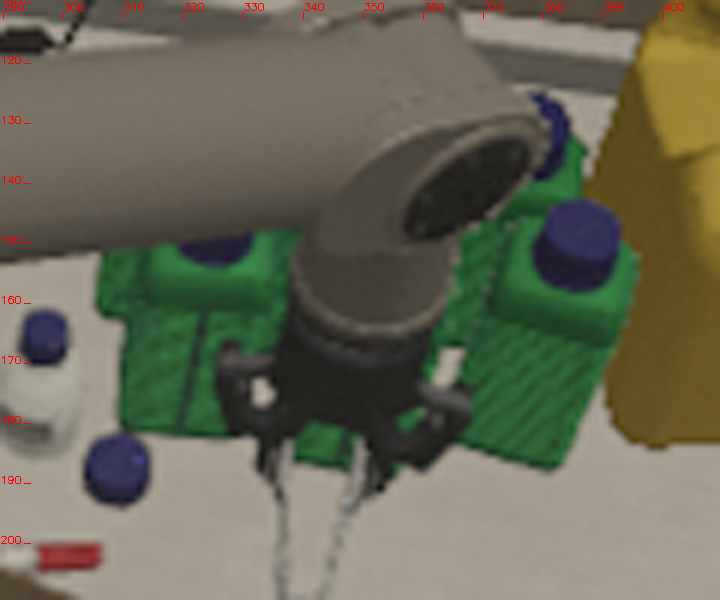

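```bash
cat > wt.py <<'E'
from h import *
np.set_printoptions(precision=4,suppress=True)
th=np.linspace(0,2*np.pi,60)
def sil(c,x,y,z0=.016):
    def ring(r,z): return np.array([proj(c,[x+r*np.cos(a),y+r*np.sin(a),z0+z]) for a in th])
    b=np.vstack([ring(.012,0),ring(.012,.029)]);k=np.vstack([ring(.008,.038),ring(.008,.044)])
    return np.array([b[:,0].min(),b[:,0].max(),b[:,1].max(),k[:,0].min(),k[:,0].max(),k[:,1].min()])
if __name__=='__main__':
    s=load('scene8');t=load('top5')
    ms=np.array([235.0,242.5,178.2,235.7,241,166]);mt=np.array([211,218,184.5,212,217,175.8])
    f=lambda p:np.r_[sil(s,*p)-ms]
    g=lambda p:np.r_[sil(t,*p)-mt]
    for h in(f,g,lambda p:np.r_[f(p),g(p)]):
        r=least_squares(h,[.612,.11]);print(r.x,r.fun)
E
python3 wt.py
```

```text
[0.6176 0.1137] [ 0.0339 -0.2829  0.6285  0.384  -0.1424 -0.6371]
[0.6197 0.1113] [ 0.4025  0.1394  0.8616  0.0988 -0.6372 -0.8585]
[0.6177 0.112 ] [ 0.32    0.0034  0.8891  0.6732  0.1493 -0.3827  0.111  -0.145   1.2597
 -0.1943 -0.9273 -0.4602]
```

Run:
```python
from h import *
np.set_printoptions(precision=4,suppress=True)
s=load('scene7');t=load('top7')
# pivot after grip: scene7 crop px(134,512)/6 ; top7 crop px(243,450)/6
a=(134/6+249.5,512/6+229.5);b=(243/6+289.5,450/6+169.5)
print(a,b,plane(s,a,.018),plane(t,b,.018),tri(s,a,t,b))
# jaw tips scene7: left lip (480..505,255), right (540,340)
for p in[(475,262),(540,340)]:
    print(plane(s,(p[0]/6+249.5,p[1]/6+229.5),.009))
```

```text
(271.8333333333333, 314.8333333333333) (330.0, 244.5) [ 0.4296 -0.3602  0.018 ] [ 0.4318 -0.3606  0.018 ] (array([ 0.4294, -0.3608,  0.0203]), np.float64(0.3195280184409057))
[ 0.6315 -0.3422  0.009 ]
[ 0.6297 -0.3878  0.009 ]
```

The tongs are gripped, with the pivot trailing correctly. The weight sits at about (0.618, 0.112). Next I'll carry the tongs across above the carton.

Emit:
drive_tool --slide '[[0,10,5],[0,30,10],[0,60,15],[0,95,15],[0,130,15],[0,165,15],[0,200,15],[0,235,15],[0,265,15],[0,285,15]]' --turn '[[0,0,0],[0,0,0],[0,0,0],[0,0,0.01],[0,0,0.02],[0,0,0.03],[0,0,0.04],[0.004,0.006,0.044],[0.004,0.006,0.044],[0.004,0.006,0.044]]' --gripper '[0.54,0.54,0.54,0.54,0.54,0.54,0.54,0.54,0.54,0.54]'

```text
t: 11.7
eef_pos: [0.5198, -0.0764, 0.2638]
tool_rot: [0.502, 0.501, 0.499, -0.498]
contact_force: [0.3, 0.4, -0.3]
gripper_width: 0.542
```

Emit:
drive_tool --slide '[[-1,15,0],[-3,45,0],[-6,75,0],[-9,110,0],[-12,140,0],[-14,165,0],[-16,180,0],[-16,188,0],[-16,190,0],[-16,190,0]]' --turn '[[0,0,0],[0,0,0],[0,0,0],[0,0,0],[0,0,0],[0,0,0],[0,0,0],[0,0,0],[0,0,0],[0,0,0]]' --gripper '[0.54,0.54,0.54,0.54,0.54,0.54,0.54,0.54,0.54,0.54]'

```text
t: 12.7
eef_pos: [0.5038, 0.1126, 0.2638]
tool_rot: [0.502, 0.501, 0.499, -0.498]
contact_force: [-1.0, -0.7, -1.1]
gripper_width: 0.543
```

```bash
python3 look.py 9
```

```text
12.8 [-1.1893  0.2687  1.0284  1.9423 -0.2607  1.0664 -1.6202] [0.504  0.1121 0.2638] [ 0.2054 -0.2377 -1.944 ] 0.5417341302602187
[[ 0.0064  1.      0.0009]
 [-0.0007  0.0009 -1.    ]
 [-1.      0.0064  0.0007]]
```

View pics/scene9.png

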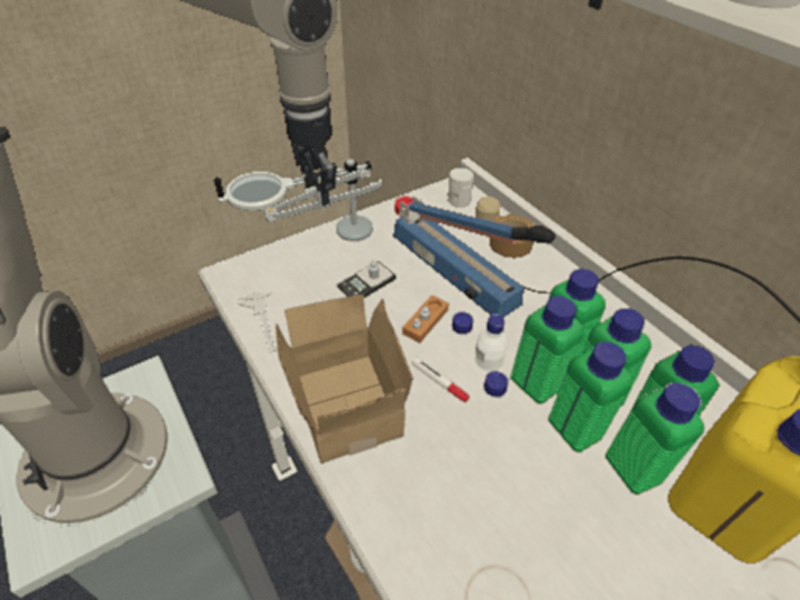

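View pics/top9.png

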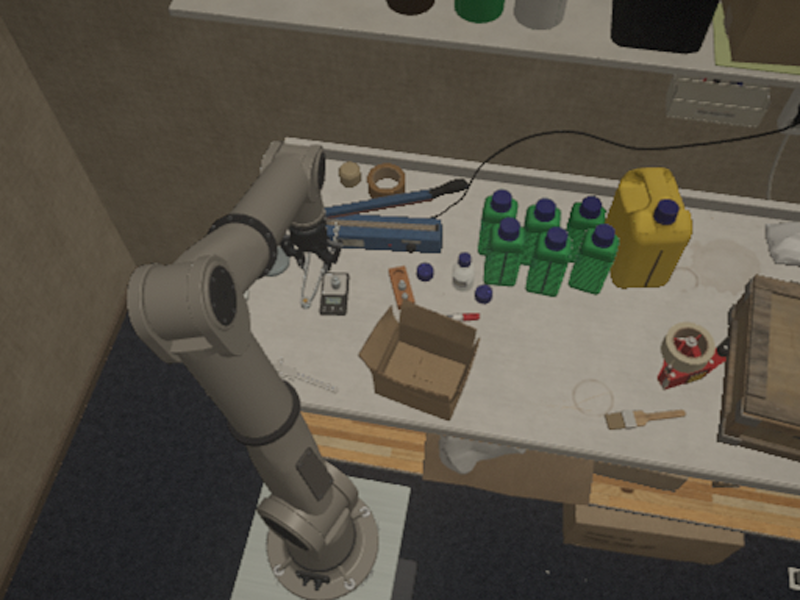

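The tongs are level above the scale, with the pivot at (270,214) and jaws at (380,183) in the scene view. I'll lower them to just above the weight.

Emit:
drive_tool --slide '[[0,0,-15],[0,0,-40],[0,0,-65],[0,0,-90],[0,0,-115],[0,0,-140],[0,0,-155],[0,0,-165],[0,0,-168],[0,0,-168]]' --turn '[[0,0,0],[0,0,0],[0,0,0],[0,0,0],[0,0,0],[0,0,0],[0,0,0],[0,0,0],[0,0,0],[0,0,0]]' --gripper '[0.54,0.54,0.54,0.54,0.54,0.54,0.54,0.54,0.54,0.54]'

```text
t: 13.8
eef_pos: [0.5042, 0.1119, 0.096]
tool_rot: [0.502, 0.501, 0.498, -0.498]
contact_force: [-0.1, 0.1, -0.3]
gripper_width: 0.546
```

```bash
python3 look.py 10
python3 - <<'E'
from h import *
crop(load('scene10'),170,110,100,80,'s10.png',8);crop(load('top10'),170,140,80,70,'t10.png',8)
E
```

```text
13.9 [-0.9583  0.517   0.7988  2.091  -0.5481  0.7429 -1.3798] [0.5047 0.1122 0.0966] [-0.2886 -0.6568 -0.8715] 0.5404713316682924
[[ 0.0078  1.      0.0008]
 [-0.      0.0008 -1.    ]
 [-1.      0.0078  0.    ]]
```

View pics/s10.png

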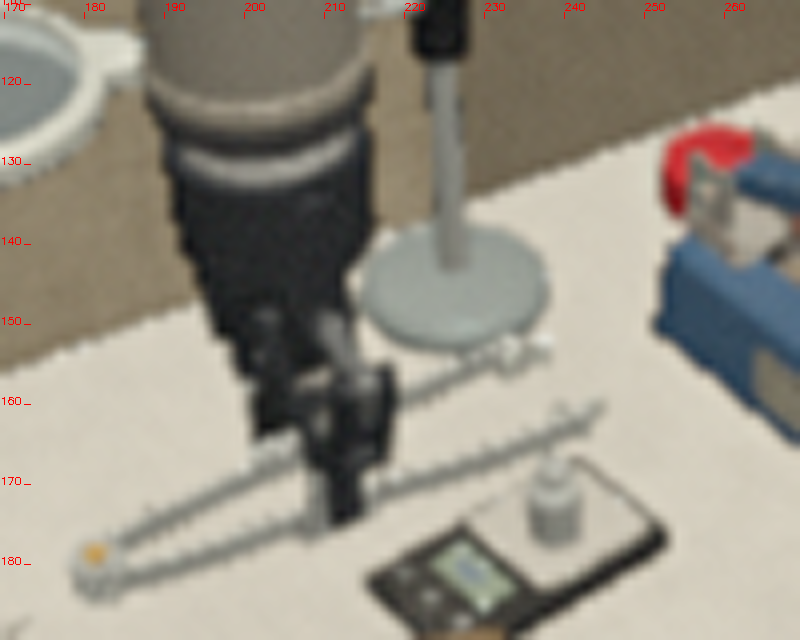

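View pics/t10.png

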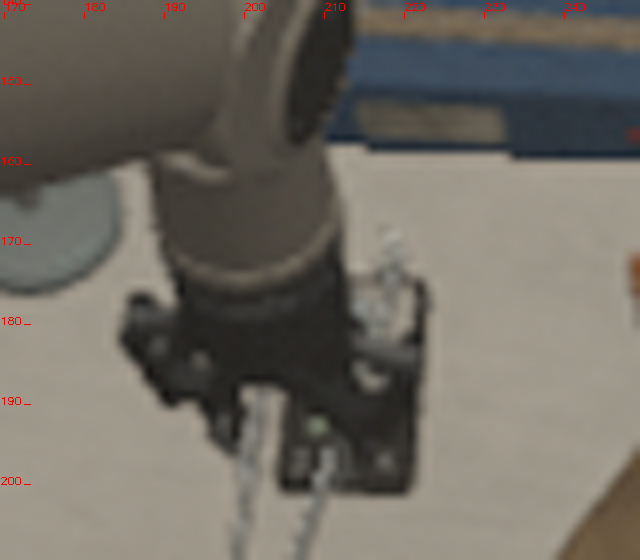

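Run:
```python
from h import *
np.set_printoptions(precision=4,suppress=True)
s=load('scene10');t=load('top10')
z=.092
print('pivot',plane(s,(181.4,178.6),z+.019))
print('L steel end/jaw',plane(s,(233.5,153.3),z+.012),plane(s,(237.6,152.6),z+.012))
print('R tip',plane(s,(244.3,160.5),z+.012), plane(s,(242,163),z+.009))
# top: right jaw seen px (395,255),( 380,310)
for p in [(390,235),(397,268),(380,318)]: print('top',plane(t,(p[0]/8+169.5,p[1]/8+139.5),z+.01))
# predicted
for dx in (.106,.113,.12):
  for dy in (-.02,0,.02): print(dx,dy,proj(s,[.5047+dx,.1122+dy,z+.012]),proj(t,[.5047+dx,.1122+dy,z+.012]))
```

```text
pivot [0.4146 0.1106 0.111 ]
L steel end/jaw [0.614  0.1378 0.104 ] [0.6274 0.1337 0.104 ]
R tip [0.6253 0.0876 0.104 ] [0.6144 0.084  0.101 ]
top [0.6308 0.0944 0.102 ]
top [0.613 0.087 0.102]
top [0.5841 0.0886 0.102 ]
0.106 -0.02 [239.7107 161.2834] [217.6075 172.9984]
0.106 0 [236.5669 157.8901] [212.4444 172.2325]
0.106 0.02 [233.486  154.5646] [207.2927 171.4683]
0.113 -0.02 [241.5575 160.5327] [218.0179 171.4797]
0.113 0 [238.4023 157.1548] [212.8645 170.717 ]
0.113 0.02 [235.3101 153.8442] [207.7225 169.956 ]
0.12 -0.02 [243.3958 159.7856] [218.4266 169.967 ]
0.12 0 [240.2294 156.4228] [213.2829 169.2075]
0.12 0.02 [237.1259 153.1269] [208.1506 168.4496]
```

Emit:
drive_tool --slide '[[-1,1,-5],[-2,2,-12],[-2,2,-20],[-2,2,-28],[-2,2,-35],[-2,2,-40],[-2,2,-42],[-2,2,-42]]' --turn '[[0,0,0],[0,0,0],[0,0,0],[0,0,0],[0,0,0],[0,0,0],[0,0,0],[0,0,0]]' --gripper '[0.54,0.54,0.54,0.54,0.54,0.54,0.54,0.54]'

```text
t: 14.7
eef_pos: [0.5025, 0.114, 0.0543]
tool_rot: [0.502, 0.502, 0.498, -0.498]
contact_force: [0.0, -0.5, -1.5]
gripper_width: 0.538
```

```bash
python3 look.py 11
python3 - <<'E'
from h import *
crop(load('scene11'),200,130,70,70,'s11.png',8);crop(load('top11'),180,150,60,60,'t11.png',9)
E
```

```text
14.8 [-0.9018  0.5785  0.7214  2.1128 -0.6235  0.6625 -1.3243] [0.5028 0.1141 0.0548] [ 0.2625  0.3245 -1.5541] 0.5471696473530127
[[ 0.0081  1.      0.0007]
 [ 0.      0.0007 -1.    ]
 [-1.      0.0081 -0.    ]]
```

View pics/s11.png

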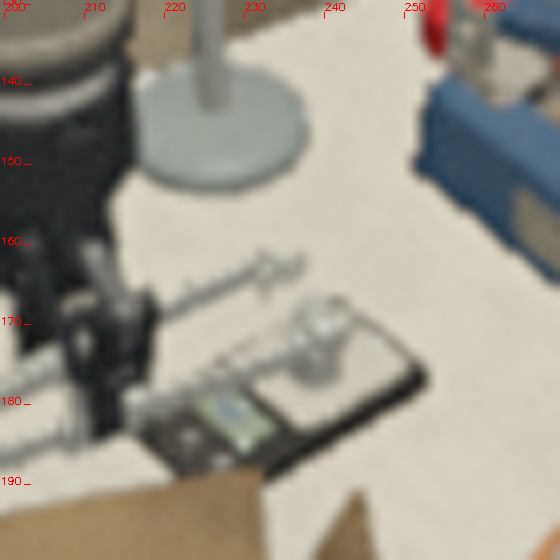

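View pics/t11.png

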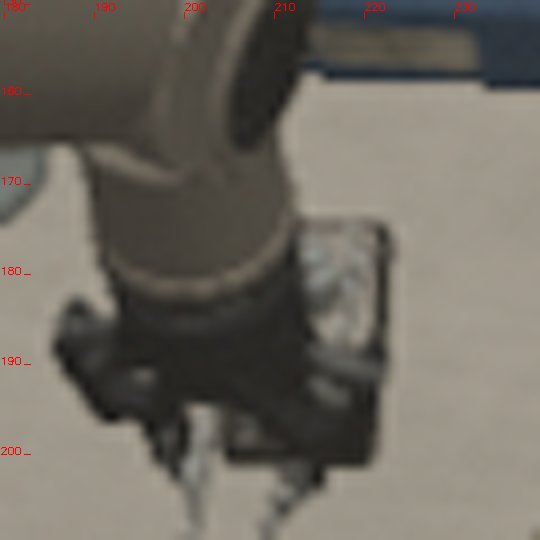

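Run:
```python
from h import *
np.set_printoptions(precision=4,suppress=True)
s=load('scene11');z=.05
print(plane(s,(232.6,163.3),z+.012),plane(s,(237,162.6),z+.012),plane(s,(242.3,169.5),z+.012))
for x,y in [(.608,.132),(.618,.1325),(.628,.132),(.608,.0945),(.618,.0935),(.628,.0945)]: print(x,y,proj(s,[x,y,z+.014]),proj(s,[x,y,z]))
```

```text
[0.6091 0.1382 0.062 ] [0.6236 0.1334 0.062 ] [0.6208 0.0939 0.062 ]
0.608 0.132 [233.2215 163.993 ] [233.3608 167.0824]
0.618 0.1325 [235.6918 162.8761] [235.8103 165.9643]
0.628 0.132 [238.2957 161.9302] [238.3925 165.0173]
0.608 0.0945 [238.9097 170.3137] [239.0038 173.4073]
0.618 0.0935 [241.6391 169.4102] [241.7102 172.503 ]
0.628 0.0945 [244.0414 168.1722] [244.0922 171.264 ]
```

Emit:
drive_tool --slide '[[1,0,-4],[1,0,-8],[1,0,-12],[1,0,-16],[1,0,-20],[1,0,-24],[1,0,-24],[1,0,-24]]' --turn '[[0,0,0],[0,0,0],[0,0,0],[0,0,0],[0,0,0],[0,0,0],[0,0,0],[0,0,0]]' --gripper '[0.54,0.54,0.54,0.54,0.54,0.54,0.54,0.54]'

```text
t: 15.6
eef_pos: [0.5038, 0.114, 0.0307]
tool_rot: [0.502, 0.502, 0.498, -0.498]
contact_force: [-0.3, -0.6, -1.9]
gripper_width: 0.542
```

```bash
python3 look.py 12
python3 - <<'E'
from h import *
crop(load('scene12'),200,130,70,70,'s12.png',8);crop(load('top12'),180,150,60,60,'t12.png',9)
E
```

```text
15.7 [-0.8642  0.6162  0.6741  2.1174 -0.6663  0.6188 -1.29  ] [0.504  0.1141 0.0309] [-0.1992 -0.6739 -2.2096] 0.5434041893461196
[[ 0.0083  1.      0.0006]
 [ 0.      0.0006 -1.    ]
 [-1.      0.0083 -0.    ]]
```

View pics/s12.png

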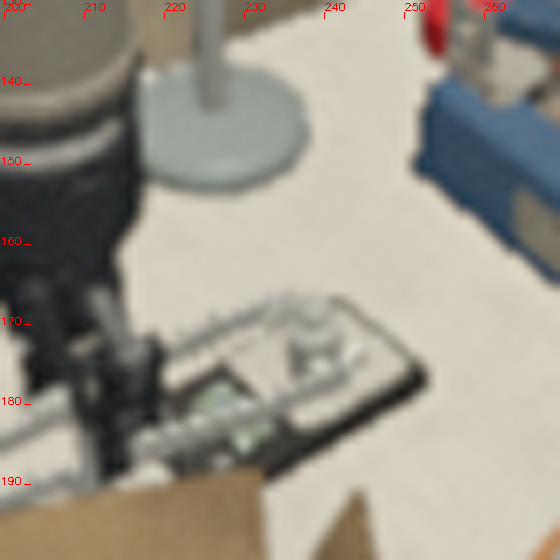

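View pics/t12.png

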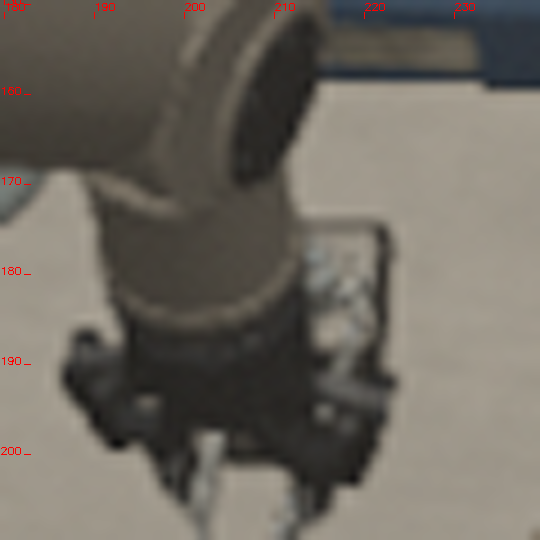

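The weight is upright between the jaws. Its knob is at about (239,168), with the left jaw behind it at (236,167) and the right jaw in front at (243,174), and no contact force. I'll close gently.

Emit:
drive_tool --slide '[[0,0,0],[0,0,0],[0,0,0],[0,0,0],[0,0,0],[0,0,0],[0,0,0],[0,0,0],[0,0,0],[0,0,0]]' --turn '[[0,0,0],[0,0,0],[0,0,0],[0,0,0],[0,0,0],[0,0,0],[0,0,0],[0,0,0],[0,0,0],[0,0,0]]' --gripper '[0.53,0.52,0.51,0.5,0.49,0.48,0.47,0.46,0.45,0.44]' --squeeze 45

```text
t: 16.7
eef_pos: [0.504, 0.1141, 0.0309]
tool_rot: [0.502, 0.502, 0.498, -0.498]
contact_force: [-0.2, -0.5, -2.4]
gripper_width: 0.441
```

Emit:
drive_tool --slide '[[0,0,0],[0,0,0],[0,0,0],[0,0,0],[0,0,0],[0,0,0]]' --turn '[[0,0,0],[0,0,0],[0,0,0],[0,0,0],[0,0,0],[0,0,0]]' --gripper '[0.43,0.42,0.4,0.38,0.35,0.35]'

```text
t: 17.3
eef_pos: [0.504, 0.1142, 0.0309]
tool_rot: [0.502, 0.502, 0.498, -0.498]
contact_force: [-1.6, -0.3, -1.1]
gripper_width: 0.432
```

```bash
python3 look.py 13
python3 - <<'E'
from h import *
crop(load('scene13'),200,130,70,70,'s13.png',8);crop(load('top13'),180,150,60,60,'t13.png',9)
E
```

```text
17.4 [-0.8642  0.6161  0.674   2.1173 -0.6664  0.6189 -1.29  ] [0.504  0.1142 0.0309] [ 0.1294  0.396  -0.4059] 0.4267408773563457
[[ 0.0083  1.      0.0006]
 [ 0.0001  0.0006 -1.    ]
 [-1.      0.0083 -0.0001]]
```

View pics/s13.png

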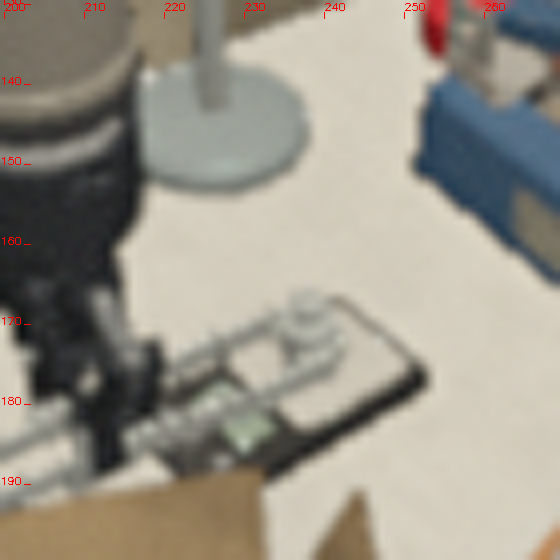

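View pics/t13.png

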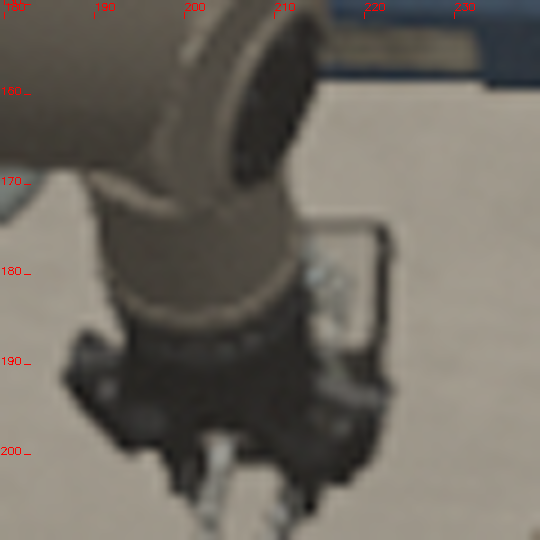

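Emit:
drive_tool --slide '[[0,0,2],[0,0,5],[0,0,8],[0,0,12],[0,0,16],[0,0,20],[0,0,20],[0,0,20]]' --turn '[[0,0,0],[0,0,0],[0,0,0],[0,0,0],[0,0,0],[0,0,0],[0,0,0],[0,0,0]]' --gripper '[0.35,0.35,0.35,0.35,0.35,0.35,0.35,0.35]'

```text
t: 18.2
eef_pos: [0.504, 0.1142, 0.051]
tool_rot: [0.502, 0.502, 0.498, -0.498]
contact_force: [0.9, -0.0, -2.0]
gripper_width: 0.428
```

```bash
python3 look.py 14
python3 - <<'E'
from h import *
crop(load('scene14'),200,130,70,70,'s14.png',8);crop(load('top14'),180,150,60,60,'t14.png',9)
E
```

```text
18.3 [-0.8946  0.5859  0.7135  2.1119 -0.6309  0.6562 -1.3182] [0.5039 0.1142 0.0508] [-0.6198 -0.932  -1.6557] 0.4251212643939959
[[ 0.0081  1.      0.0007]
 [ 0.      0.0007 -1.    ]
 [-1.      0.0081 -0.    ]]
```

View pics/s14.png

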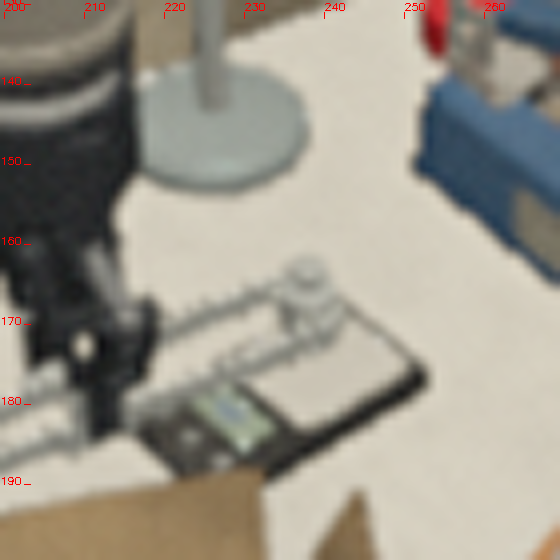

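Run:
```python
from h import *
from wt import sil
np.set_printoptions(precision=4,suppress=True)
s=load('scene8');t=load('top5')
P=np.array([plane(s,p,.017) for p in [(227.4,174.5),(241.6,167),(252.2,175.8),(237.8,183.3)]]);print(P,P.mean(0))
# top5 pan corners (x=px/9+184.5): TL(198,225) TR(340,228) BL(190,345) BR(330,348)
Q=np.array([plane(t,(a/9+184.5,b/9+149.5),.017) for a,b in [(198,225),(340,228),(190,345),(330,348)]]);print(Q,Q.mean(0))
s=load('scene14')
# knob px: cols 285..328, top row 258 -> fit x,y given z0 lifts
for z0 in(.036,):
  ms=np.array([234.8,241.6,0,286/8+199.5,328/8+199.5,257/8+129.5])
  w=[1,1,0,1,1,1]
  r=least_squares(lambda p:(sil(s,*p,z0)-ms)*w,[.61,.11]);print(r.x,r.fun)
```

```text
[[0.5887 0.1421 0.017 ]
 [0.6507 0.1493 0.017 ]
 [0.6582 0.0907 0.017 ]
 [0.5969 0.0853 0.017 ]] [0.6236 0.1169 0.017 ]
[[0.6513 0.1536 0.017 ]
 [0.6607 0.0914 0.017 ]
 [0.5898 0.1424 0.017 ]
 [0.5989 0.0821 0.017 ]] [0.6252 0.1174 0.017 ]
[0.6146 0.1111] [-0.3267  0.1667  0.      0.2837 -0.1225 -0.0023]
```

The weight is held upright, knob at (238,162). It's about 8–9 mm off the pan centre (0.624, 0.117), so I'll lift the rest and centre it.

Emit:
drive_tool --slide '[[0,0,4],[0,0,10],[0,0,18],[2,1,26],[4,2,34],[6,3,42],[7,4,50],[8,5,56],[8,5,60],[8,5,60]]' --turn '[[0,0,0],[0,0,0],[0,0,0],[0,0,0],[0,0,0],[0,0,0],[0,0,0],[0,0,0],[0,0,0],[0,0,0]]' --gripper '[0.35,0.35,0.35,0.35,0.35,0.35,0.35,0.35,0.35,0.35]'

```text
t: 19.3
eef_pos: [0.5121, 0.1193, 0.1112]
tool_rot: [0.502, 0.502, 0.498, -0.497]
contact_force: [1.0, -0.1, -2.7]
gripper_width: 0.431
```

Emit:
drive_tool --slide '[[0,0,0],[0,0,0],[0,0,0],[0,0,0],[0,0,0]]' --turn '[[0,0,0],[0,0,0],[0,0,0],[0,0,0],[0,0,0]]' --gripper '[0.35,0.35,0.35,0.35,0.35]'

```text
t: 19.8
eef_pos: [0.512, 0.1192, 0.1111]
tool_rot: [0.502, 0.502, 0.498, -0.498]
contact_force: [-0.0, -0.2, -2.7]
gripper_width: 0.433
```

```bash
python3 look.py 15
python3 - <<'E'
from h import *
crop(load('scene15'),190,120,80,75,'s15.png',8);crop(load('top15'),180,130,70,75,'t15.png',8)
E
```

```text
19.9 [-0.9796  0.5079  0.8196  2.0633 -0.528   0.779  -1.4072] [0.512  0.1193 0.1112] [ 0.4353  0.6158 -2.1747] 0.42934893539175734
[[ 0.0086  1.      0.0008]
 [ 0.0003  0.0008 -1.    ]
 [-1.      0.0086 -0.0003]]
```

View pics/s15.png

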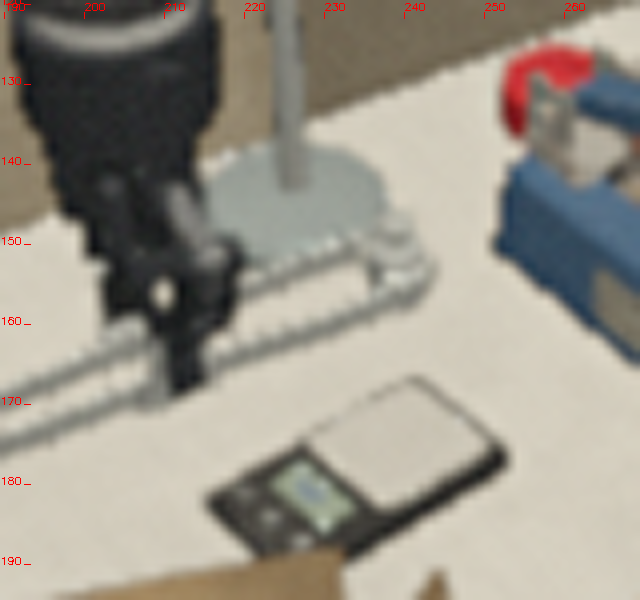

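View pics/t15.png

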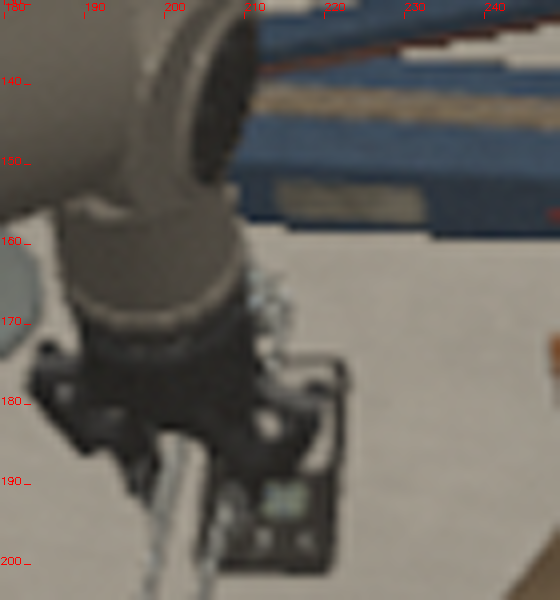

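View pics/scene15.png

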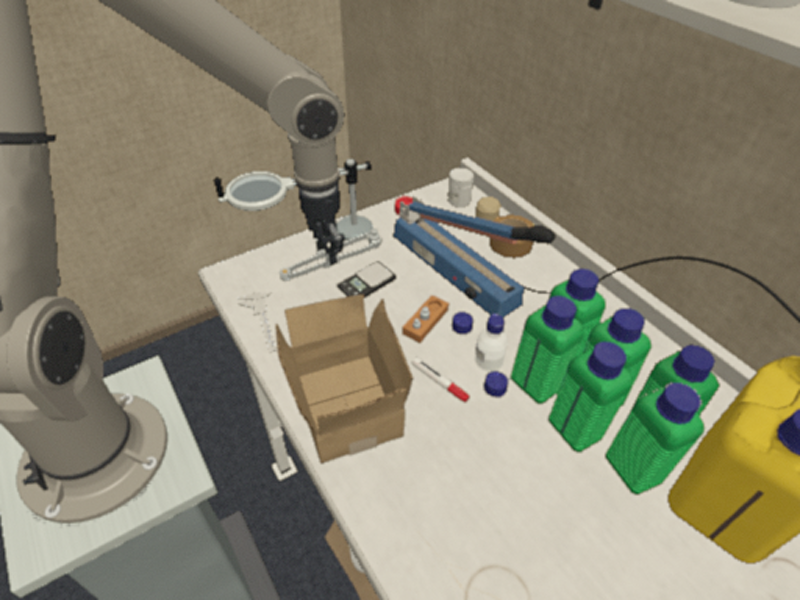

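Run:
```python
from h import *
from wt import sil
s=load('scene15');np.set_printoptions(precision=2,suppress=True)
for p in [(.624,.117,.096),(.620,.115,.096),(.618,.113,.096),(.624,.117,.092)]: print(p,sil(s,*p))
c=load('scene8')
```

```text
(0.624, 0.117, 0.096) [235.47 242.97 159.92 236.58 241.57 145.56]
(0.62, 0.115, 0.096) [234.72 242.25 160.68 235.82 240.83 146.29]
(0.618, 0.113, 0.096) [234.5  242.05 161.23 235.6  240.62 146.83]
(0.624, 0.117, 0.092) [235.51 242.99 160.85 236.61 241.59 146.53]
```

The measured silhouette (knob columns 237–241.4, top row 145.5) matches the weight standing at (0.624, 0.117), 80 mm above the pan. I'm handing in.

Run:
```python
from station import bot
print(bot.hand_in()); print(bot.get_obs()['t'])
```

```text
the job is handed in; nothing more can be done
None
the job is handed in; nothing more can be done
```

The job is done and handed in at about 20 s. The check weight is held upright and still in the tongs, over the pan and about 8 cm above it. I got no verdict back.

- **Magnifier:** I swung it aside by its knob by about 1.4 rad. Its lens now stands well to the left, clear of the whole scale.
- **Tongs and weight:** I picked up the tongs by their finger plates, carried them over the carton, closed the jaws on the weight and lifted it 80 mm. Only the jaws took hold of the weight; the robot's fingers stayed well away from it.
- **Final position:** The weight's outline in the last scene picture matches a position over the pan centre at (0.624, 0.117) with its underside 80 mm above the pan. I moved it about 9 mm sideways on the way up, because it had started off-centre.
- **Other checks:** The gripper stopped at about 0.43 open, where it should with a weight in the jaws. In the last pictures, nothing else appears to have moved.

**Where the checks disagreed:** The two cameras differed by 2–3 mm on where the weight stood. The final check of the weight relies mainly on the scene camera, because the gripper partly blocked the top view. The fingertips also pressed on the bench with about 6 N while taking up the tongs, which is well under the limits.

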